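# Click the scriber's point out on the bench hook and lay it ready

## Task

The scriber is wanted for marking out the violin plate. Pick it up, press its red end button against the fence of the bench hook until the point clicks out and stays out, and then lay it, point still out, in the empty notch of the wooden tool rest beside the pencil, its barrel across both end boards. Let the bare carbide point touch nothing, and leave the other things on the bench where they are.

Things in the scene. Friction and masses are not known exactly. Their poses are not given: they have to be found in the camera images.
- scriber: retractable scriber on the bench: dark blue octagonal barrel 116 mm long, 14 mm across flats, red push button at one end, aluminium nose cone at the other, 158 mm over all, 75 g. Steel clip on top near the button, up to 18 mm above the underside. Origin: middle of the barrel's underside. x runs along the barrel towards the button (at the start roughly away from the robot), z towards the clip.
- barrel_mid (a point): middle of the barrel on its centre line, 7 mm above the underside. Axes as scriber.
- button_face (a point): centre of the red button's end face (button 9 mm across), on the barrel's centre line; 78 mm from barrel_mid while the button is out, 69 mm when it is latched in (it then stands 3 mm proud of the cap, which ends 66 mm from barrel_mid).
- scriber_button (a joint): how far the button is in, m: 0 = out, point hidden; 0.009 = fully in. Point and button are one piece: the point comes out as the button goes in. It resists with 4 N, 7 N at 1 to 2 mm, then less; past about 6 mm it snaps fully in and stays, the point 8 mm out of the nose. Let go earlier, it springs back. A second press does not release it (the clip does that).
- scriber_point: the carbide point, a needle 3 mm thick at the nose end of the scriber, hidden until the button is in. Body origin and axes as scriber, but it slides with the button.
- point_tip (a point): the point's very end, on the barrel's centre line: 79 mm from barrel_mid while hidden (the nose ends at 80 mm), 88 mm when out.
- bench_hook: bench hook, fixed, square to the bench, hooked over its front edge: a light board 270 mm (x) by 170 mm (y), its upper face 14 mm above the bench, with a fence across its far end. The fence's flat near face looks towards the robot (-x). Origin: middle of the board's underside; x points away from the robot.
- fence (a point): centre of the fence's near face, 31 mm above the bench; the face reaches 73 mm to either side (y) and from 14 mm to 48 mm above the bench. x is square to the face, away from the robot.
- tool_rest: small pale wooden rest for marking tools, fixed: base 100 by 136 by 10 mm and two notched end boards 12 mm thick, at x = -38 and +38 mm, 64 mm apart inside, 37.5 mm high. Notches run along the rest's x, at y = +33 mm (empty) and y = -33 mm (holds the pencil). Origin: middle of the base's underside.
- empty_notch (a point): middle of the floor of the empty notch, halfway between the two end boards, 27 mm above the bench (between the boards there is only the base, 10 mm high). The notch floor is 6.6 mm wide with flanks at 45 degrees that open to 29 mm at the top; a tool lies in it along the rest's x axis. Axes as tool_rest.
- pencil: flat-sided pencil, 154 mm long and 7 mm thick, loose in the rest's other notch. Origin: middle of its underside.
- sanding_block: cork sanding block, 46 x 90 x 27 mm, loose on the bench behind the bench hook. Origin: middle of its underside.
- spool_clamp_1: wooden spool clamp, upright, 35 mm across and 68 mm high, loose. Origin: middle of its underside.
- spool_clamp_3: wooden spool clamp, upright, 35 mm across and 68 mm high, loose. Origin: middle of its underside.
- bridge_blank_2: maple bridge blank, 33 x 41 x 9 mm, lying loose. Origin: middle of its underside.
- finger_plane: small brass finger plane, 29 x 60 x 31 mm, loose to the right of the bench hook. Origin: middle of its underside.
Not all that is in view belongs to the job. There is more than one size of the scriber; the one meant has the size given above.

How it is judged:
On the way, in this order (a step that is already met when the one before it is completed fails the run):
1. the button is being pushed in against the bench hook (value of joint scriber_button above 0.002 m and contact force between scriber and bench_hook above 1 N).
2. the button has clicked fully in and stays there: the point is out (value of joint scriber_button above 0.0082 m), for 0.3 s.
At the end, for the whole second after the job is handed in: Button still latched in (over 8.2 of 9 mm), point out; scriber at rest in the empty notch on both end boards: within 0.08 rad of the notch either way round, barrel middle within 22 mm lengthways and 6 mm sideways, centre line 31 to 37.5 mm above the bench (value of joint scriber_button above 0.0082 m and x of barrel_mid in the frame of tool_rest between -0.022 and 0.022 m and y of barrel_mid in the frame of tool_rest between 0.027 and 0.039 m and z of barrel_mid in the frame of tool_rest between 0.031 and 0.0375 m and angle between the x axis of scriber and the x axis of tool_rest, either way round below 0.08 rad and linear speed of scriber below 0.02 m/s and contact force between scriber and tool_rest above 0.2 N); the robot touches nothing.
It fails at once if the bare point touches something (more than 0.5 N) (contact force between scriber_point and anything else above 0.5 N).
It fails at once if one of the loose things (pencil, sanding block, spool clamps, bridge blank, finger plane) is shifted by more than 30 mm (distance of any of pencil, sanding_block, spool_clamp_1, spool_clamp_3, bridge_blank_2, finger_plane from where it was at the start of the episode above 0.03 m).
It also fails if it takes over 48 s, if anything falls off the work surface, if the arm or the gripper's body presses on something with over 40 N, if the wrist force passes 120 N, or if a joint passes its speed limit or range.

## Robot

A 6-joint arm with a two-finger parallel gripper is mounted at the origin on a cart in front of the work surface, level with it; the furniture and walls round the work are solid. World frame = base frame: x ahead of the robot, y to its left, z up, the work surface at z = 0. Lengths are in m, angles in rad, forces in N, time in s.
With the tool pointing down it reaches from about 0.35 to 0.775 m from the base axis. Payload 5.5 kg.
Tool frame: the origin (TCP) lies at the very end of the fingers, on their centre line; the grasp point (between the pads) lies env.pinch_z behind it (env.pinch_z is the distance from the TCP to the grasp point, in m); z points along the fingers, y is the line along which they close (so a half turn about z gives the same grasp; the last joint's range is limited). The gripper opens to 85 mm and grips with 20 to 120 N. Pads are 22 mm wide; open, the fingers measure 114 mm over their backs; the gripper's body (76 mm by 85 mm) begins 54 mm behind the grasp point. The pads swing forward as they close: fully open they stand 13 mm farther back than shut.
Start: joints at [-1.35, 0.313, 0.046, 1.304, 0, 1.431], TCP at [0.203, -0.538, 0.231] pointing down, gripper open.
Joint ranges: [-2.76, 2.76], [-0.86, 1.69], [-1.03, 1.26], [-2.2, 2.34], [-1.47, 1.5], [-3.14, 3.14]. Speed limits (rad/s): [2.57, 2.57, 3.14, 3.14, 3.14, 3.14].

## Interface

Orientations are given as a unit quaternion [w, x, y, z].
In Python, from workcell import env, eyes gives the robot as it stands.
- The arm moves only by the shell command python3 -m jog 'ROWS' [FORCE]. ROWS is JSON, one flat list of numbers, 7 for each row, row after row: the shift along the world's x, y, z as a fraction of full scale, then the turn, a rotation vector about the world's x, y, z as a fraction of full scale, then the opening, from -1 (shut) to 1 (fully open), so that 0 is half open. A call has 1 to 12 rows; each row is the pose to reach, as a shift and turn from the pose commanded when the call began, turning the shorter way round; what a row does not reach only later rows make up. Full scale, the value 1, is 20 cm for a shift and pi rad for a turn. A row lasts 1/12 s, in which the tool goes at most 41.7 mm and 7.16 degrees, less where a joint would pass 70% of its speed; a pose out of reach is approached as far as the arm can. A call with a number of a shift or a turn outside -1 to 1 is refused whole. A call with a gripper value outside its range is refused whole. The fingers move at their own pace and stop on an object; FORCE is the grip in N (left out, the last holds). Time passes only in rows, so rows that repeat a pose let the fingers close. It gives the time, the measured TCP pose, the force, the opening and the grip force at its end, in the units of the state.
- env.get_state(): the state, without advancing time (a new reading comes with each control period).
- eyes.read_camera(name): name is "scene" or "top" or "wrist"; returns (picture, depth): 384x512x3 uint8, red, green, blue; 384x512 float32, m along the optical axis (not along the pixel's ray), 0 where there is no reading.
- eyes.calibration(name): a dict with "fx", "fy", "cx", "cy" (pixels), "R" (3x3) and "t" (3): a world point X has camera coordinates R X + t; the wrist camera has in their place "tool_from_camera" (4x4, takes a point from camera to tool coordinates, whose origin is the TCP and whose axes are the flange's). Camera axes: x right, y down, z forward; pixel columns grow to the right and rows downward; lengths in m; the calibration is good to about 2 mm. A picture is of the moment at which its call begins: read the wrist's pose just before it. calibration takes no time and is no camera call.
- env.hand_in(): hands the job in; it is judged then, once.
The state is a dict: "clock": time; "joint_pos": joint angles; "qvel": joint speeds; "tau": joint torques, N m; "tcp_pos": TCP position; "orientation": TCP orientation; "wrist_force": force on the tool from outside, world axes, zero at the start; "ft_torque": the same for the moment, N m; "finger_gap": finger opening in m; "grip_force": force on a finger pad.
Only numpy, scipy, OpenCV 4.12 (cv2) and the standard library are available. Lean on these libraries where they do the work, as an engineer would, in place of code of your own. Each camera call takes 0.05 s, during which the arm holds its last target. There are 200 camera calls.

## Working session

There is one attempt and no reset: what is moved stays moved. The work goes in short steps, Python scripts to look and compute and a shell command to move; the robot and the scene stay as the last step left them, time stands still between calls to the robot, and variables do not carry over. Pictures are saved under pics/ and viewed, at most 10 in all, crops included, and the job is handed in when it is done.

```bash
mkdir -p pics; ls
cat > h.py <<'E'
import numpy as np, cv2
from workcell import env, eyes
def shot(n,f):
    p,d=eyes.read_camera(n); cv2.imwrite(f'pics/{f}.png',p[:,:,::-1]); np.save(f'pics/{f}.npy',d); return p,d
def world(n,d,u,v,z=None):
    c=eyes.calibration(n); r=np.array([(u-c['cx'])/c['fx'],(v-c['cy'])/c['fy'],1.])
    R=np.array(c['R']);t=np.array(c['t'])
    if z is None: return R.T@(r*d[int(v),int(u)]-t)
    o=-R.T@t; w=R.T@r; return o+w*(z-o[2])/w[2]
E
python3 - <<'E'
from h import *
s=env.get_state(); print(s, env.pinch_z)
p,d=shot('top','top0'); p2,d2=shot('scene','scene0')
cv2.imwrite('pics/top0b.png',cv2.resize(p[:,:,::-1],(800,600),interpolation=cv2.INTER_CUBIC))
E
```

```text
pics
{'clock': 0.0, 'joint_pos': array([-1.34960048e+00,  3.13978153e-01,  4.49534103e-02,  1.30357315e+00,
        2.68046673e-06,  1.43120404e+00]), 'qvel': array([ 0.00110821,  0.00128433, -0.00058418, -0.00125817, -0.00038393,
       -0.00047549]), 'tau': array([-1.24227216e-05, -4.80634725e+01,  2.98529327e+01,  1.94777007e-02,
       -1.71615034e-04, -1.50108853e-06]), 'tcp_pos': array([ 0.20286428, -0.53747828,  0.23041106]), 'orientation': array([-9.00086561e-04,  9.83772668e-01,  1.79417186e-01, -3.54041761e-05]), 'wrist_force': array([ 0.18155871, -0.19886173, -0.02323526]), 'ft_torque': array([-0.00918455,  0.03206494, -0.05829823]), 'grip_force': 0.0, 'finger_gap': 0.08548473842478561} 0.0187
```

View pics/top0b.png

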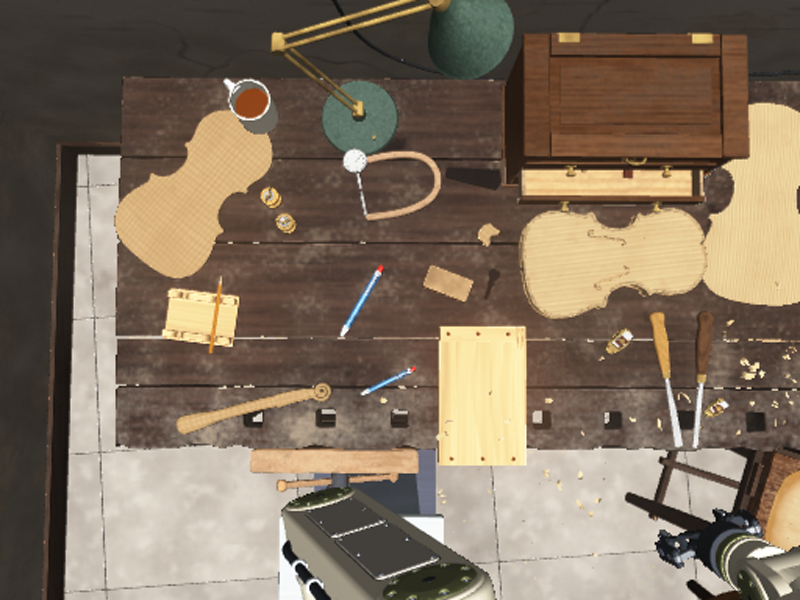

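View pics/scene0.png

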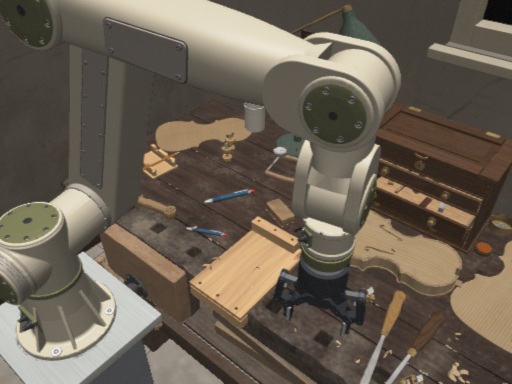

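The top view (800×600) shows two scribers: a large one from nose (343,333) to red button (380,268) and a small one from (362,394) to (414,370). The rest is at about (203,317) with the pencil in its right-hand notch. The board spans (439–526, 327–465), with the fence at its upper end. Next I measure these.

Run:
```python
from h import *
np.set_printoptions(precision=4,suppress=True)
d=np.load('pics/top0.npy'); p=cv2.imread('pics/top0.png')
k=.64
for n,u,v,z in [('nose',343,333,.007),('btn',380,268,.007),('snose',362,394,.007),('sbtn',414,370,.007),('boardNL',439,465,.014),('boardFL',439,327,.048),('boardFR',525,327,.048),('r1',170,290,.0375),('r2',239,297,.0375),('r3',164,339,.0375),('r4',234,346,.0375),('block',448,282,.027)]:
    print(n,world('top',d,u*k,v*k,z), world('top',d,u*k,v*k))
# crop rest & scriber
a=p[160:240,95:265]; cv2.imwrite('pics/c1.png',cv2.resize(a,None,fx=4.7,fy=4.7,interpolation=cv2.INTER_CUBIC))
```

```text
nose [0.506  0.0358 0.007 ] [0.506  0.0354 0.0128]
btn [ 0.6342 -0.0358  0.007 ] [ 0.6336 -0.036   0.0134]
snose [ 0.3874 -0.0023  0.007 ] [ 0.3876 -0.0025  0.0095]
sbtn [ 0.4345 -0.1035  0.007 ] [ 0.4347 -0.1035  0.0109]
boardNL [ 0.2525 -0.1524  0.014 ] [ 0.1031 -0.1984 -0.7957]
boardFL [ 0.5183 -0.1499  0.048 ] [ 0.5188 -0.1528 -0.003 ]
boardFR [ 0.5191 -0.3136  0.048 ] [ 0.5196 -0.3217  0.0029]
r1 [0.5868 0.3662 0.0375] [ 0.5891  0.3787 -0.0005]
r2 [0.574  0.2336 0.0375] [0.5756 0.2406 0.0072]
r3 [0.4928 0.3755 0.0375] [ 0.4853  0.6576 -0.8044]
r4 [0.4801 0.2415 0.0375] [ 0.4794  0.2504 -0.0001]
block [ 0.6058 -0.1684  0.027 ] [ 0.6058 -0.1684  0.0272]
```

View pics/c1.png

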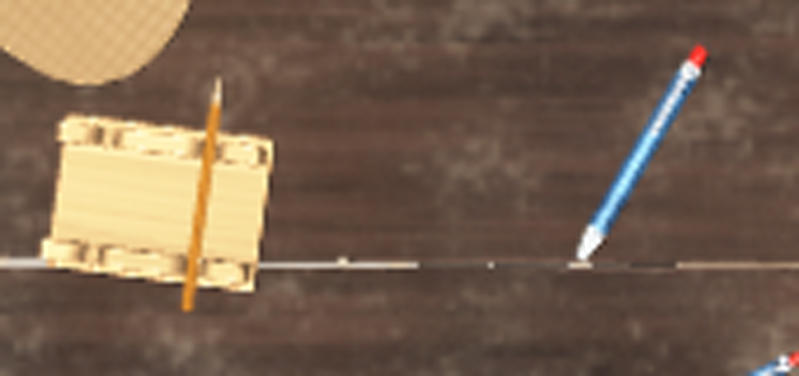

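The 147 mm measured length confirms the large scriber, with its middle near (0.570, 0) and its axis at −29°. The rest is centred near (0.533, 0.304) with yaw about −5.3°. I'll set off above the scriber and turn the tool +130°.

```bash
for i in 1 2; do :; done
python3 -m jog '[0.61,0.9,0,0,0,0.24,1, 0.61,0.9,0,0,0,0.24,1, 0.61,0.9,0,0,0,0.24,1, 0.61,0.9,0,0,0,0.24,1, 0.61,0.9,0,0,0,0.24,1, 0.61,0.9,0,0,0,0.24,1, 0.61,0.9,0,0,0,0.24,1]'
python3 -m jog '[0.61,0.9,0,0,0,0.24,1, 0.61,0.9,0,0,0,0.24,1, 0.61,0.9,0,0,0,0.24,1, 0.61,0.9,0,0,0,0.24,1, 0.61,0.9,0,0,0,0.24,1, 0.61,0.9,0,0,0,0.24,1, 0.61,0.9,0,0,0,0.24,1]'
python3 -m jog '[0.61,0.9,-0.1,0,0,0.24,1, 0.61,0.9,-0.1,0,0,0.24,1, 0.61,0.9,-0.1,0,0,0.24,1, 0.61,0.9,-0.1,0,0,0.24,1, 0.61,0.9,-0.1,0,0,0.24,1, 0.61,0.9,-0.1,0,0,0.24,1, 0.61,0.9,-0.1,0,0,0.24,1, 0.61,0.9,-0.1,0,0,0.24,1]'
python3 - <<'E'
from h import *
np.set_printoptions(precision=4,suppress=True)
s=env.get_state(); print(s['joint_pos'],s['tcp_pos'],s['orientation'],s['wrist_force'],s['clock'])
np.savez('pics/w0pose.npz',p=s['tcp_pos'],q=s['orientation'])
p,d=shot('wrist','w0'); print(eyes.calibration('wrist'))
p,d=shot('top','top1')
for v in range(205,222): print(v,[np.round(world('top',d,u,v),4).tolist()[::2] for u in (295,310,325)])
E
```

```text
clock: 0.68
tcp_pos: [0.3262, -0.3551, 0.2313]
orientation: [-0.0, 0.846, 0.532, 0.0]
wrist_force: [0.6, -0.2, -0.2]
finger_gap: 0.0855
grip_force: 0.0
clock: 1.27
tcp_pos: [0.4481, -0.1766, 0.231]
orientation: [-0.0, 0.592, 0.806, 0.0]
wrist_force: [-0.2, -0.2, 0.6]
finger_gap: 0.0852
grip_force: 0.0
clock: 1.93
tcp_pos: [0.5689, 0.0007, 0.2105]
orientation: [-0.001, 0.26, 0.966, -0.0]
wrist_force: [0.4, -0.4, 0.7]
finger_gap: 0.0853
grip_force: 0.0
[-0.1395  0.3091 -0.0106  1.2526 -0.0008  0.3857] [0.5689 0.0007 0.2105] [-0.0007  0.2596  0.9657 -0.0005] [ 0.4177 -0.3791  0.7103] 1.9333
{'fx': 275.7370311963534, 'fy': 275.7370311963534, 'cx': 257.5624658675025, 'cy': 196.4817532455335, 'tool_from_camera': array([[-0.0023, -0.9498, -0.3128,  0.0806],
       [ 1.    , -0.0021, -0.0009,  0.0011],
       [ 0.0002, -0.3128,  0.9498, -0.1436],
       [ 0.    ,  0.    ,  0.    ,  1.    ]])}
205 [[0.5322, -0.0031], [0.5324, 0.0002], [0.5327, -0.0011]]
206 [[0.5291, -0.0015], [0.5293, 0.0005], [0.5296, -0.0043]]
207 [[0.526, -0.0012], [0.5262, 0.003], [0.5264, 0.0043]]
208 [[0.5229, 0.0048], [0.5231, 0.0023], [0.5234, -0.0003]]
209 [[0.5193, 0.0493], [0.5195, 0.0482], [0.5198, 0.0437]]
210 [[0.5164, 0.045], [0.5165, 0.0523], [0.5168, 0.0499]]
211 [[0.5134, 0.0445], [0.5136, 0.0436], [0.5138, 0.0511]]
212 [[0.5104, 0.0467], [0.5107, 0.0453], [0.5109, 0.0471]]
213 [[0.5075, 0.048], [0.5077, 0.0524], [0.5079, 0.0493]]
214 [[0.5045, 0.0482], [0.5047, 0.0421], [0.5049, 0.0508]]
215 [[0.5015, 0.0465], [0.5017, 0.0504], [0.502, 0.0482]]
216 [[0.4985, 0.041], [0.4988, 0.0466], [0.499, 0.054]]
217 [[0.4956, 0.0441], [0.4958, 0.0457], [0.496, 0.0487]]
218 [[0.4926, 0.0422], [0.4928, 0.0438], [0.493, 0.0427]]
219 [[0.4892, 0.0099], [0.4895, 0.012], [0.4897, 0.0111]]
220 [[0.4862, 0.0109], [0.4864, 0.0117], [0.4867, 0.0144]]
221 [[0.4832, 0.0142], [0.4834, 0.0123], [0.4836, 0.0112]]
```

View pics/w0.png

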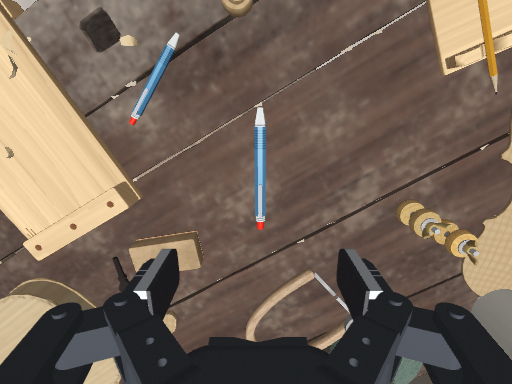

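The wrist view shows the scriber almost in line with the tool: nose tip at (260,106), button end at (261,229). The fence's near face is at x ≈ 0.491 (depth step). I'll locate the scriber from this picture.

```bash
cat >> h.py <<'E'
from scipy.spatial.transform import Rotation as Ro
def wr(u,v,z,p,q):
    c=eyes.calibration('wrist'); T=np.array(c['tool_from_camera']); R=Ro.from_quat(np.r_[q[1:],q[0]]).as_matrix()
    r=R@T[:3,:3]@np.array([(u-c['cx'])/c['fx'],(v-c['cy'])/c['fy'],1]); o=p+R@T[:3,3]
    return o+r*(z-o[2])/r[2]
E
python3 - <<'E'
from h import *
w=np.load('pics/w0pose.npz'); p,q=w['p'],w['q']
n=wr(260.3,106,.007,p,q); b=wr(260.8,229,.007,p,q)
R=Ro.from_quat(np.r_[q[1:],q[0]]).as_matrix(); x=R[:,0]
print(n,b,np.linalg.norm(n-b),(n+b)/2, b+(n-b)*78/158,'scriber ang',np.degrees(np.arctan2(*(b-n)[1::-1])),'tool x ang',np.degrees(np.arctan2(x[1],x[0])), p)
# rest corner check, fence corner
print('fence top corner NR', wr(131,181,.048,p,q), wr(140,195,.048,p,q))
E
```

```text
[0.50138436 0.04444701 0.007     ] [ 0.64120677 -0.0356237   0.007     ] 0.16112611022427833 [0.57129556 0.00441166 0.007     ] [0.57218051 0.00390488 0.007     ] scriber ang -29.798041547057586 tool x ang 149.9120166475125 [0.56893559 0.00067519 0.21053232]
fence top corner NR [ 0.49732377 -0.12512612  0.048     ] [ 0.51599262 -0.12663109  0.048     ]
```

```bash
python3 -m jog '[0.015,0.017,-0.85,0,0,0,1, 0.015,0.017,-0.85,0,0,0,1, 0.015,0.017,-0.85,0,0,0,1, 0.015,0.017,-0.85,0,0,0,1, 0.015,0.017,-0.85,0,0,0,1, 0.015,0.017,-0.85,0,0,0,0.3]' 
python3 -m jog '[0,0,-0.18,0,0,0,0.1, 0,0,-0.18,0,0,0,0.1, 0,0,-0.18,0,0,0,0.0, 0,0,-0.18,0,0,0,0]'
python3 - <<'E'
from h import *
s=env.get_state(); print(s['tcp_pos'],s['orientation'],s['wrist_force'])
np.savez('pics/w1pose.npz',p=s['tcp_pos'],q=s['orientation'])
shot('wrist','w1')
E
```

```text
clock: 2.53
tcp_pos: [0.5691, 0.0041, 0.0395]
orientation: [-0.003, 0.259, 0.966, -0.0]
wrist_force: [-0.1, 0.1, 0.2]
finger_gap: 0.0751
grip_force: 0.0
clock: 2.87
tcp_pos: [0.5738, 0.0047, 0.0083]
orientation: [0.002, 0.257, 0.966, 0.0]
wrist_force: [0.2, 0.6, 0.8]
finger_gap: 0.0426
grip_force: 0.0
[0.57383737 0.00466067 0.00829998] [1.82768291e-03 2.57158693e-01 9.66367427e-01 2.47653781e-04] [0.24980264 0.56415804 0.83647464]
```

View pics/w1.png

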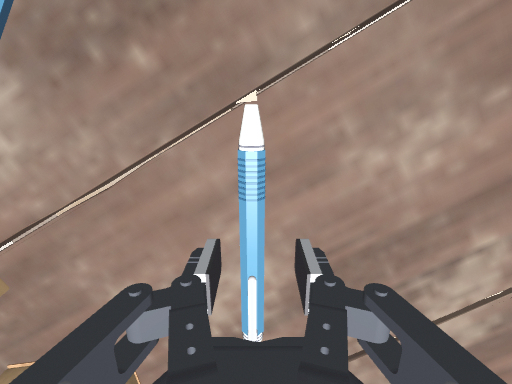

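The scriber lies between the fingers, nose tip at (250,95), barrel at column 252 against a finger centre of 258, so about 1–2 mm off. Closing now.

```bash
python3 -m jog '[-0.005,0,-0.01,0,0,0,-0.3, -0.005,0,-0.01,0,0,0,-1, -0.005,0,-0.01,0,0,0,-1, -0.005,0,-0.01,0,0,0,-1, -0.005,0,-0.01,0,0,0,-1, -0.005,0,-0.01,0,0,0,-1, -0.005,0,-0.01,0,0,0,-1, -0.005,0,-0.01,0,0,0,-1]' 80
```

```text
clock: 3.58
tcp_pos: [0.5717, 0.0053, 0.0049]
orientation: [0.001, 0.257, 0.967, 0.0]
wrist_force: [-1.6, -0.6, 7.7]
finger_gap: 0.011
grip_force: 78.1
```

```bash
python3 -m jog '[0,0,0.1,0,0,0,-1, 0,0,0.4,0,0,0,-1, 0,0,0.4,0,0,0,-1, 0,0,0.4,0,0,0,-1, 0,0,0.4,0,0,0,-1]' 90
python3 - <<'E'
from h import *
s=env.get_state(); print(s['tcp_pos'],s['orientation'],s['wrist_force'])
np.savez('pics/w2pose.npz',p=s['tcp_pos'],q=s['orientation'])
p,d=shot('wrist','w2')
print([round(float(d[v,u]),4) for u,v in [(252,115),(252,150),(252,200),(252,230),(252,250),(252,270),(257,150),(257,200)]])
E
```

```text
clock: 4.0
tcp_pos: [0.5722, 0.0053, 0.085]
orientation: [0.002, 0.256, 0.967, 0.0]
wrist_force: [0.2, -0.5, -1.3]
finger_gap: 0.0107
grip_force: 89.3
[0.57219169 0.00533535 0.08497102] [1.75933124e-03 2.56475980e-01 9.66548960e-01 2.90470831e-04] [ 0.23999483 -0.5465264  -1.30373393]
[0.1338, 0.1341, 0.1408, 0.1462, 0.1501, 0.1542, 0.1339, 0.1397]
```

View pics/w2.png

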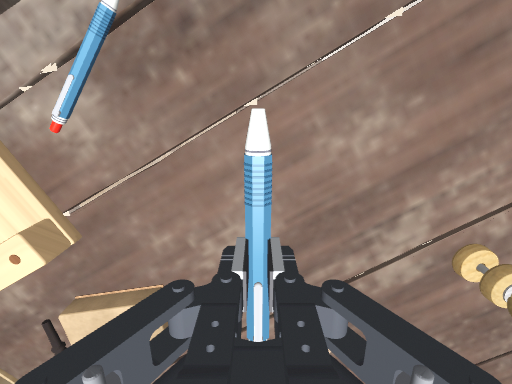

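The scriber is held straight along the tool's x axis, with the nose tip at (258,109) and the clip starting at (258,285). I'll check its pitch and offset in the tool frame from the depth.

Run:
```python
from h import *
np.set_printoptions(precision=4,suppress=True)
d=np.load('pics/w2.npy'); c=eyes.calibration('wrist'); T=np.array(c['tool_from_camera'])
f=lambda u,v: T[:3,:3]@(np.array([(u-c['cx'])/c['fx'],(v-c['cy'])/c['fy'],1])*d[v,u])+T[:3,3]
for v in (112,145,160,170,180,190,200,210,220,230,240,250,260,270): print(v,np.median([f(u,v) for u in (256,257,258,259,260)],axis=0))
w=np.load('pics/w2pose.npz');R=Ro.from_quat(np.r_[w['q'][1:],w['q'][0]]).as_matrix(); print(R)
```

```text
112 [ 0.0777  0.0012 -0.006 ]
145 [ 0.0626  0.0012 -0.0096]
160 [ 0.0553  0.0012 -0.0101]
170 [ 0.0505  0.0012 -0.0105]
180 [ 0.0452  0.0012 -0.0097]
190 [ 0.0401  0.0012 -0.0103]
200 [ 0.0346  0.0012 -0.0099]
210 [ 0.0292  0.0012 -0.01  ]
220 [ 0.0235  0.0011 -0.0099]
230 [ 0.0176  0.0011 -0.0096]
240 [ 0.0119  0.0011 -0.01  ]
250 [ 0.006   0.0011 -0.0102]
260 [-0.0004  0.0011 -0.0099]
270 [-0.0069  0.0011 -0.0097]
[[-0.8684  0.4958  0.0035]
 [ 0.4958  0.8684 -0.0003]
 [-0.0033  0.0015 -1.    ]]
```

The barrel is level in the grip, with its centre line 3 mm above the TCP, so its middle sits at about the TCP. I'm moving to a staging pose in front of the fence: TCP x 0.385, y −0.225, square to the face.

```bash
python3 -m jog '[-0.47,-0.575,0.05,0,0,0.083,-1, -0.47,-0.575,0.05,0,0,0.083,-1, -0.47,-0.575,0.05,0,0,0.083,-1, -0.47,-0.575,0.05,0,0,0.083,-1, -0.47,-0.575,0.05,0,0,0.083,-1, -0.47,-0.575,0.05,0,0,0.083,-1]'
python3 -m jog '[-0.47,-0.575,0,0,0,0.082,-1, -0.47,-0.575,0,0,0,0.082,-1, -0.47,-0.575,0,0,0,0.082,-1, -0.47,-0.575,0,0,0,0.082,-1, -0.47,-0.575,0,0,0,0.082,-1, -0.47,-0.575,0,0,0,0.082,-1]'
python3 -m jog '[0,0,-0.15,0,0,0,-1, 0,0,-0.335,0,0,0,-1, 0,0,-0.335,0,0,0,-1, 0,0,-0.335,0,0,0,-1, 0,0,-0.335,0,0,0,-1]' 100
python3 - <<'E'
from h import *
np.set_printoptions(precision=4,suppress=True)
s=env.get_state(); print(s['tcp_pos'],s['orientation'],s['wrist_force'])
p,d=shot('wrist','w3')
c=eyes.calibration('wrist'); T=np.array(c['tool_from_camera'])
f=lambda u,v: T[:3,:3]@(np.array([(u-c['cx'])/c['fx'],(v-c['cy'])/c['fy'],1])*d[v,u])+T[:3,3]
for v in (112,160,220,260): print(v,np.median([f(u,v) for u in (256,257,258,259,260)],axis=0))
p,d=shot('scene','s3')
E
```

```text
clock: 4.55
tcp_pos: [0.475, -0.1101, 0.0919]
orientation: [-0.001, 0.13, 0.991, 0.001]
wrist_force: [-1.1, -1.0, -1.4]
finger_gap: 0.0101
grip_force: 89.3
clock: 5.05
tcp_pos: [0.3823, -0.2251, 0.0925]
orientation: [-0.0, 0.002, 1.0, 0.001]
wrist_force: [0.6, -0.1, -0.9]
finger_gap: 0.0105
grip_force: 89.3
clock: 5.47
tcp_pos: [0.3838, -0.2238, 0.0268]
orientation: [-0.0, -0.001, 1.0, 0.0]
wrist_force: [0.9, -0.2, 0.5]
finger_gap: 0.0099
grip_force: 101.3
[ 0.3838 -0.2238  0.0268] [-0.0002 -0.0008  1.      0.0004] [ 0.9155 -0.1717  0.5227]
112 [ 0.0771  0.0012 -0.0063]
160 [ 0.0548  0.0012 -0.0099]
220 [ 0.023   0.0011 -0.0099]
260 [-0.001   0.0011 -0.0099]
```

View pics/s3.png

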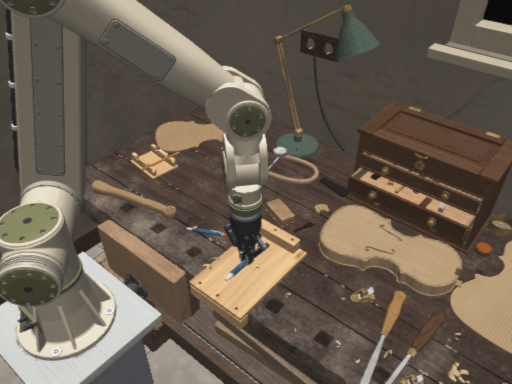

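The scene view shows the scriber held over the board at (238,268), button towards the fence at (285,235). Advancing slowly.

```bash
python3 -m jog '[0.05,0,0,0,0,0,-1, 0.11,0,0,0,0,0,-1, 0.12,0,0,0,0,0,-1, 0.13,0,0,0,0,0,-1, 0.14,0,0,0,0,0,-1, 0.15,0,0,0,0,0,-1, 0.15,0,0,0,0,0,-1]'
```

```text
clock: 6.15
tcp_pos: [0.413, -0.2245, 0.0262]
orientation: [-0.0, 0.0, 1.0, 0.0]
wrist_force: [0.0, -0.1, -0.4]
finger_gap: 0.0096
grip_force: 101.3
```

```bash
python3 -m jog '[0.007,0,0,0,0,0,-1, 0.014,0,0,0,0,0,-1, 0.02,0,0,0,0,0,-1, 0.02,0,0,0,0,0,-1]'
python3 -m jog '[0.007,0,0,0,0,0,-1, 0.014,0,0,0,0,0,-1, 0.014,0,0,0,0,0,-1]'
```

```text
clock: 6.48
tcp_pos: [0.4149, -0.2241, 0.0257]
orientation: [-0.002, 0.001, 1.0, 0.0]
wrist_force: [-6.5, -0.6, 0.4]
finger_gap: 0.0101
grip_force: 101.5
clock: 6.73
tcp_pos: [0.4192, -0.2242, 0.026]
orientation: [-0.0, 0.0, 1.0, 0.001]
wrist_force: [0.4, 0.3, -1.3]
finger_gap: 0.0104
grip_force: 101.3
```

The force peaked at 6.5 N and then fell to zero, which looks like the click. I'll check the nose for the point.

Run:
```python
from h import *
np.set_printoptions(precision=4,suppress=True)
p,d=shot('wrist','w4'); a=cv2.imread('pics/w3.png')
cv2.imwrite('pics/c4.png',cv2.resize(np.hstack([a[60:180,215:300],p[60:180,215:300,::-1]]),None,fx=4,fy=4,interpolation=cv2.INTER_CUBIC))
c=eyes.calibration('wrist'); T=np.array(c['tool_from_camera'])
f=lambda u,v: T[:3,:3]@(np.array([(u-c['cx'])/c['fx'],(v-c['cy'])/c['fy'],1])*d[v,u])+T[:3,3]
for v in (112,160,220,260): print(v,np.median([f(u,v) for u in (256,257,258,259,260)],axis=0))
```

```text
112 [ 0.0771  0.0012 -0.0058]
160 [ 0.0547  0.0012 -0.0097]
220 [ 0.0231  0.0011 -0.0102]
260 [-0.0009  0.0011 -0.0101]
```

View pics/c4.png

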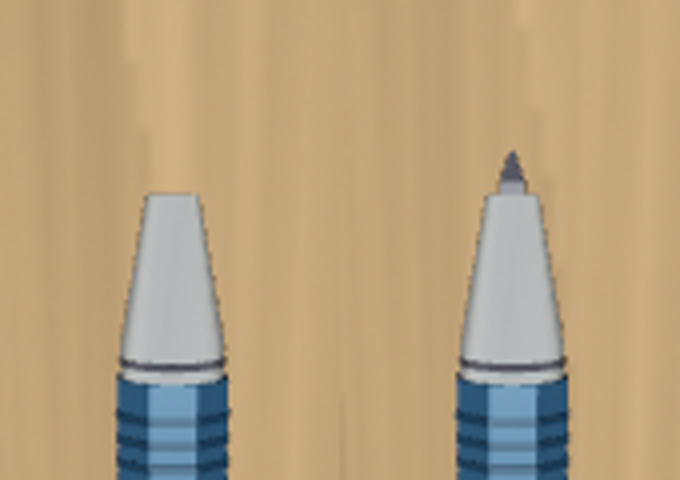

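The point is out, but it measures only about 5.5 mm against 8, so it may be just short of the snap. I'll push slightly further and measure again.

```bash
python3 -m jog '[0.005,0,0,0,0,0,-1, 0.01,0,0,0,0,0,-1, 0.01,0,0,0,0,0,-1, 0.01,0,0,0,0,0,-1]'
python3 - <<'E'
from h import *
p,d=shot('wrist','w5'); a=cv2.imread('pics/w4.png')
cv2.imwrite('pics/c5.png',cv2.resize(np.hstack([a[60:180,215:300],p[60:180,215:300,::-1]]),None,fx=4,fy=4,interpolation=cv2.INTER_CUBIC))
E
```

```text
clock: 7.12
tcp_pos: [0.4222, -0.2248, 0.0264]
orientation: [0.0, 0.0, 1.0, -0.0]
wrist_force: [0.9, 0.2, -0.6]
finger_gap: 0.0101
grip_force: 102.0
```

View pics/c5.png

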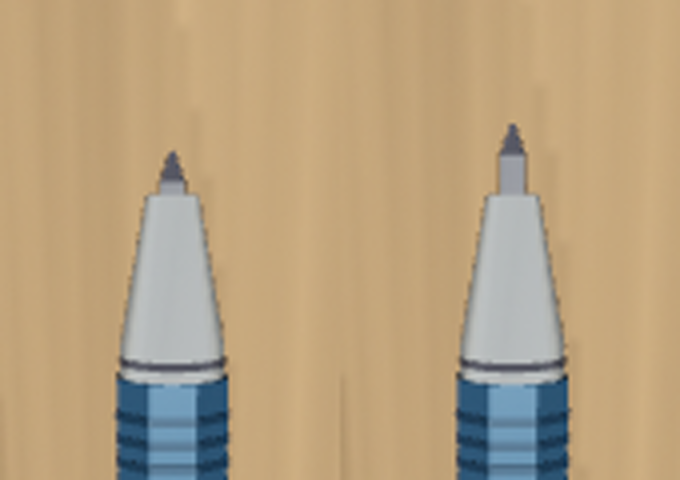

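Now the point stands about 8.6 mm out, so it has clicked fully home. I'll back off, lift and carry it over the rest.

```bash
python3 -m jog '[-0.05,0,0,0,0,0,-1, -0.15,0,0,0,0,0,-1, -0.15,0,0.15,0,0,0,-1, -0.15,0,0.35,0,0,0,-1, -0.15,0,0.5,0,0,0,-1, -0.15,0,0.5,0,0,0,-1]'
python3 -m jog '[0.04,0.16,0,0,0,0,-1, 0.24,0.935,0,0,0,-0.01,-1, 0.24,0.935,0,0,0,-0.01,-1, 0.24,0.935,0,0,0,-0.01,-1, 0.24,0.935,0,0,0,-0.01,-1, 0.24,0.935,0,0,0,-0.01,-1, 0.24,0.935,0,0,0,-0.01,-1]'
python3 -m jog '[0.24,0.935,0,0,0,-0.01,-1, 0.24,0.935,0,0,0,-0.01,-1, 0.24,0.935,0,0,0,-0.01,-1, 0.24,0.935,0,0,0,-0.01,-1, 0.24,0.935,0,0,0,-0.01,-1, 0.24,0.935,0,0,0,-0.01,-1]'
python3 -m jog '[0.24,0.935,0.2,0,0,-0.01,-1, 0.24,0.935,0.2,0,0,-0.01,-1, 0.24,0.935,0.2,0,0,-0.01,-1, 0.24,0.935,0.2,0,0,-0.01,-1, 0.24,0.935,0.2,0,0,-0.01,-1, 0.24,0.935,0.2,0,0,-0.01,-1, 0.24,0.935,0.2,0,0,-0.01,-1, 0.24,0.935,0.2,0,0,-0.01,-1]'
python3 - <<'E'
from h import *
np.set_printoptions(precision=4,suppress=True)
s=env.get_state(); P,q=s['tcp_pos'],s['orientation']; print(P,q,s['wrist_force'])
p,d=shot('wrist','w6'); np.savez('pics/w6pose.npz',p=P,q=q)
cv2.imwrite('pics/w6b.png',cv2.resize(p[:,:,::-1],(800,600),interpolation=cv2.INTER_CUBIC))
E
```

```text
clock: 7.67
tcp_pos: [0.3941, -0.2271, 0.132]
orientation: [0.004, 0.0, 1.0, -0.003]
wrist_force: [1.1, 0.1, -0.4]
finger_gap: 0.01
grip_force: 102.0
clock: 8.25
tcp_pos: [0.4393, -0.0358, 0.1259]
orientation: [-0.0, 0.014, 1.0, 0.0]
wrist_force: [0.6, -0.0, -0.7]
finger_gap: 0.01
grip_force: 102.0
clock: 8.75
tcp_pos: [0.4892, 0.1521, 0.1261]
orientation: [0.001, 0.03, 1.0, 0.001]
wrist_force: [-0.0, -0.6, -1.0]
finger_gap: 0.0102
grip_force: 102.0
clock: 9.42
tcp_pos: [0.5357, 0.3343, 0.1654]
orientation: [-0.001, 0.048, 0.999, -0.001]
wrist_force: [-0.0, 0.4, -0.7]
finger_gap: 0.0098
grip_force: 102.0
[0.5357 0.3343 0.1654] [-0.0008  0.0482  0.9988 -0.0008] [-0.0204  0.3952 -0.6943]
```

View pics/w6b.png

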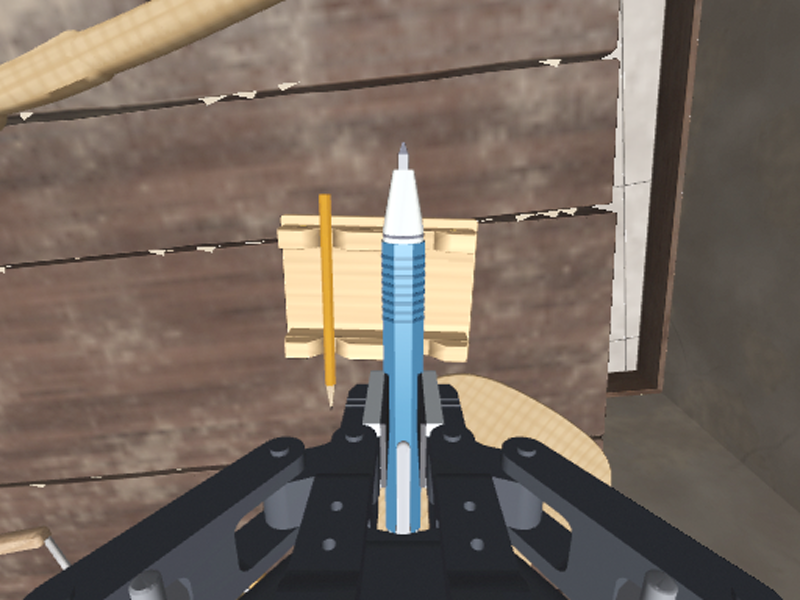

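The point is still out at (403,145–168 in the 800×600 view). The rest lies below with its edges at columns ~281 and ~476, and the pencil is at column 327 in the other notch. I'll fix the rest's pose from the depth of the board tops.

Run:
```python
from h import *
np.set_printoptions(precision=4,suppress=True)
def cloud_w():
    w=np.load('pics/w6pose.npz');P,q=w['p'],w['q']; d=np.load('pics/w6.npy')
    c=eyes.calibration('wrist'); T=np.array(c['tool_from_camera']); R=Ro.from_quat(np.r_[q[1:],q[0]]).as_matrix()
    v,u=np.mgrid[:384,:512]; X=np.stack([(u-c['cx'])/c['fx']*d,(v-c['cy'])/c['fy']*d,d],-1)
    return (X@T[:3,:3].T+T[:3,3])@R.T+P
def cloud_t():
    d=np.load('pics/top1.npy'); c=eyes.calibration('top'); R=np.array(c['R'])
    v,u=np.mgrid[:384,:512]; X=np.stack([(u-c['cx'])/c['fx']*d,(v-c['cy'])/c['fy']*d,d],-1)
    return (X-np.array(c['t']))@R
for n,C in (('w',cloud_w()),('t',cloud_t())):
    m=(C[...,0]>.46)&(C[...,0]<.61)&(C[...,1]>.21)&(C[...,1]<.40)
    for lo,hi in ((.033,.043),(.005,.043)):
        k=(m&(C[...,2]>lo)&(C[...,2]<hi)); k=cv2.morphologyEx(k.astype('u1'),cv2.MORPH_OPEN,np.ones((2,2),'u1'))>0
        r=cv2.minAreaRect(C[k][:,:2].astype('f4')*1000); print(n,lo,k.sum(),r, np.median(C[k][:,2]))
# corners by hand in w6b (z=.0375)
w=np.load('pics/w6pose.npz')
for u,v in ((279,228),(477,234),(285,358),(467,361)): print(u,v,wr(u*.64,v*.64,.0375,w['p'],w['q']))
print('pencil',[wr(u*.64,v*.64,.034,w['p'],w['q']) for u,v in ((324,196),(331,405))])
```

```text
w 0.033 2312 ((543.6146240234375, 315.5275573730469), (141.51834106445312, 179.9705352783203), 83.1469955444336) 0.037241276531916626
w 0.005 8782 ((543.6669311523438, 315.96258544921875), (142.39466857910156, 179.9705352783203), 83.1469955444336) 0.01180111989738071
t 0.033 173 ((514.1367797851562, 152.79815673828125), (454.06744384765625, 88.89421844482422), 83.23072052001953) 0.03467845367336068
t 0.005 1367 ((545.2711791992188, 186.83531188964844), (136.4394989013672, 511.4442138671875), 6.16389799118042) 0.010480585617446608
279 228 [0.4854 0.2622 0.0375]
477 234 [0.5013 0.3854 0.0375]
285 358 [0.5737 0.2497 0.0375]
467 361 [0.5883 0.3746 0.0375]
pencil [array([0.4691, 0.2926, 0.034 ]), array([0.6154, 0.2749, 0.034 ])]
```

The wrist view puts the rest at about (0.537, 0.318), yaw −6.9°, so the notch is near (0.541, 0.351). The top-view corners were the base corners, which explains the different figure. As a check, I read the notch edges directly from the depth along the near and far boards.

Run:
```python
from h import *
np.set_printoptions(precision=4,suppress=True)
w=np.load('pics/w6pose.npz');P,q=w['p'],w['q']; d=np.load('pics/w6.npy')
c=eyes.calibration('wrist'); T=np.array(c['tool_from_camera']); R=Ro.from_quat(np.r_[q[1:],q[0]]).as_matrix()
v,u=np.mgrid[:384,:512]; X=np.stack([(u-c['cx'])/c['fx']*d,(v-c['cy'])/c['fy']*d,d],-1)
C=(X@T[:3,:3].T+T[:3,3])@R.T+P
a=np.radians(-6.9); ex=np.array([np.cos(a),np.sin(a)]); ey=np.array([-ex[1],ex[0]])
L=np.stack([(C[...,:2]-[.537,.318])@ex,(C[...,:2]-[.537,.318])@ey],-1)
for x0 in (-38,38):
    k=(abs(L[...,0]*1000-x0)<4); ys=L[k][:,1]*1000; zs=C[k][:,2]*1000
    print(x0,[(int(b),round(float(np.median(zs[(ys>=b)&(ys<b+3)])),1)) for b in range(-75,78,3) if ((ys>=b)&(ys<b+3)).any()])
k=(abs(L[...,1]*1000-52)<8)&(abs(L[...,0])<.08); xs=L[k][:,0]*1000; zs=C[k][:,2]*1000
print('x',[(b,round(float(np.median(zs[(xs>=b)&(xs<b+2)])),1)) for b in range(-56,58,2) if ((xs>=b)&(xs<b+2)).any()])
```

```text
-38 [(-75, 1.2), (-72, -0.3), (-63, 38.6), (-60, 38.2), (-57, 38.5), (-54, 38.5), (-51, 38.8), (-48, 36.9), (-45, 33.8), (-42, 30.8), (-39, 31.6), (-36, 34.9), (-33, 33.4), (-30, 29.4), (-27, 32.5), (-24, 35.6), (-21, 38.4), (-18, 38.8), (-15, 38.4), (-12, 38.7), (-9, 38.6), (-6, 38.7), (-3, 38.0), (0, 38.3), (6, 170.9), (9, 172.7), (12, 175.4), (15, 175.5), (18, 175.0), (21, 172.2), (27, 27.3), (30, 27.9), (33, 28.0), (36, 29.6), (39, 32.0), (42, 35.6), (45, 38.2), (48, 38.6), (51, 38.3), (54, 38.6), (57, 38.4), (60, 38.0), (63, 29.4), (66, 0.7), (69, 0.8), (72, 0.8), (75, 0.9)]
38 [(-75, 0.9), (-72, 1.3), (-69, 9.5), (-66, 37.7), (-63, 38.7), (-60, 38.9), (-57, 38.6), (-54, 38.3), (-51, 38.5), (-48, 36.3), (-45, 33.3), (-42, 30.5), (-39, 32.5), (-36, 35.1), (-33, 33.0), (-30, 29.5), (-27, 32.7), (-24, 35.6), (-21, 38.2), (-18, 38.8), (-15, 38.7), (-12, 38.8), (-9, 38.4), (-6, 38.4), (-3, 38.4), (0, 38.3), (3, 38.5), (9, 172.1), (12, 174.1), (15, 179.1), (18, 178.9), (21, 173.3), (24, 171.9), (30, 28.3), (33, 28.0), (36, 30.4), (39, 33.1), (42, 36.0), (45, 38.7), (48, 38.4), (51, 38.4), (54, 38.2), (57, 38.4), (60, 37.5), (63, 11.5), (66, 1.3), (69, 1.5), (72, 0.9), (75, 1.2)]
x [(-56, 1.1), (-54, 1.1), (-52, 1.1), (-50, 9.4), (-48, 10.9), (-46, 10.6), (-44, 29.7), (-42, 38.4), (-40, 38.5), (-38, 38.4), (-36, 38.2), (-34, 38.5), (-32, 37.3), (-28, 11.3), (-26, 10.8), (-24, 11.0), (-22, 10.9), (-20, 10.9), (-18, 228.3), (-16, 229.0), (-14, 237.3), (-12, 238.4), (-10, 242.2), (-8, 239.1), (-6, 238.3), (-4, 237.3), (-2, 238.2), (0, 224.2), (2, 226.6), (4, 226.7), (6, 229.9), (8, 226.5), (10, 11.1), (12, 10.6), (14, 11.2), (16, 11.1), (18, 10.7), (20, 10.9), (22, 11.0), (24, 10.8), (26, 10.9), (28, 11.2), (30, 11.4), (32, 26.9), (34, 38.2), (36, 38.4), (38, 38.6), (40, 38.3), (42, 38.5), (44, 37.4)]
```

The profile is clear. The notch centre agrees to within 1 mm, with the boards at local x ±38, so I need a shift of +4 mm in x, +15 mm in y and a −1.6° turn. Lowering in two stages.

```bash
python3 -m jog '[0.02,0.075,-0.05,0,0,-0.009,-1, 0.02,0.075,-0.25,0,0,-0.009,-1, 0.02,0.075,-0.42,0,0,-0.009,-1, 0.02,0.075,-0.55,0,0,-0.009,-1, 0.02,0.075,-0.62,0,0,-0.009,-1, 0.02,0.075,-0.62,0,0,-0.009,-1, 0.02,0.075,-0.62,0,0,-0.009,-1]'
python3 -m jog '[0,0,-0.01,0,0,0,-1, 0,0,-0.02,0,0,0,-1, 0,0,-0.03,0,0,0,-1, 0,0,-0.038,0,0,0,-1, 0,0,-0.038,0,0,0,-1, 0,0,-0.038,0,0,0,-1]' 60
```

```text
clock: 10.05
tcp_pos: [0.5391, 0.3492, 0.0416]
orientation: [-0.001, 0.063, 0.998, -0.001]
wrist_force: [-0.2, -0.4, -0.9]
finger_gap: 0.0103
grip_force: 102.0
clock: 10.55
tcp_pos: [0.5398, 0.3515, 0.035]
orientation: [0.0, 0.061, 0.998, 0.0]
wrist_force: [0.2, -0.1, -0.2]
finger_gap: 0.0099
grip_force: 102.0
```

```bash
python3 -m jog '[0,0,-0.005,0,0,0,-1, 0,0,-0.01,0,0,0,-1, 0,0,-0.015,0,0,0,-1, 0,0,-0.015,0,0,0,-1, 0,0,-0.015,0,0,0,-1]' 60
```

```text
clock: 10.97
tcp_pos: [0.54, 0.3511, 0.033]
orientation: [0.001, 0.062, 0.998, -0.0]
wrist_force: [-1.2, -2.8, 6.9]
finger_gap: 0.0101
grip_force: 103.2
```

Contact is about 7 N upward, so it is seated. Releasing gently.

```bash
python3 -m jog '[0,0,0,0,0,0,-1, 0,0,0,0,0,0,-1, 0,0,0,0,0,0,-0.7, 0,0,0,0,0,0,-0.6, 0,0,0,0,0,0,-0.4, 0,0,0,0,0,0,-0.3, 0,0,0,0,0,0,-0.3, 0,0,0,0,0,0,-0.3]' 20
python3 -m jog '[0,0,0.05,0,0,0,-0.3, 0,0,0.15,0,0,0,-0.3, 0,0,0.3,0,0,0,-0.3, 0,0,0.5,0,0,0,-0.3, 0,0,0.65,0,0,0,-0.3, 0,0,0.65,0,0,0,-0.3, 0,0,0.65,0,0,0,-0.3]'
python3 - <<'E'
from h import *
np.set_printoptions(precision=4,suppress=True)
s=env.get_state(); P,q=s['tcp_pos'],s['orientation']; print(s['clock'])
im,d=shot('wrist','w7')
c=eyes.calibration('wrist'); T=np.array(c['tool_from_camera']); R=Ro.from_quat(np.r_[q[1:],q[0]]).as_matrix()
v,u=np.mgrid[:384,:512]; X=np.stack([(u-c['cx'])/c['fx']*d,(v-c['cy'])/c['fy']*d,d],-1)
C=(X@T[:3,:3].T+T[:3,3])@R.T+P
a=np.radians(-6.9); ex=np.array([np.cos(a),np.sin(a)]); ey=np.array([-ex[1],ex[0]])
L=np.stack([(C[...,:2]-[.537,.318])@ex,(C[...,:2]-[.537,.318])@ey],-1)*1000
hsv=cv2.cvtColor(im,cv2.COLOR_RGB2HSV); b=(hsv[...,0]>95)&(hsv[...,0]<125)&(hsv[...,1]>110)&(abs(L[...,0])<90)&(abs(L[...,1]-33)<20)
x,y,z=L[b][:,0],L[b][:,1],C[b][:,2]*1000
print(b.sum(),'blue x range',x.min(),x.max()); 
for x0 in range(-60,61,10):
    k=abs(x-x0)<4
    if k.sum()>10: print(x0,k.sum(),np.percentile(y[k],[2,98]),np.percentile(z[k],[50,95]))
k=(abs(L[...,1]-33)<8)&(L[...,0]<-58)&(L[...,0]>-105)&(C[...,2]>.025); print('nose/point min x',np.percentile(L[k][:,0],[0,1,5]) if k.any() else None)
E
```

```text
clock: 11.63
tcp_pos: [0.5397, 0.3515, 0.0314]
orientation: [-0.0, 0.061, 0.998, 0.0]
wrist_force: [-0.5, 0.3, -0.1]
finger_gap: 0.0298
grip_force: 0.0
clock: 12.22
tcp_pos: [0.5415, 0.3523, 0.1653]
orientation: [0.003, 0.061, 0.998, 0.002]
wrist_force: [0.3, -0.2, -0.4]
finger_gap: 0.0298
grip_force: 0.0
12.2167
757 blue x range -80.53027914151147 57.16500562569334
-60 14 [26.983  39.3938] [40.6536 41.8112]
-50 57 [26.8265 39.4025] [40.1935 41.9704]
-40 60 [26.7022 39.3942] [40.0614 42.0125]
-30 49 [26.6321 39.3825] [40.1811 42.1843]
-20 51 [27.3955 39.375 ] [40.1617 41.8179]
-10 53 [27.238  39.3664] [40.484  41.8041]
0 53 [27.0713 39.3684] [40.2365 42.1786]
10 58 [26.9446 39.354 ] [40.2376 42.2874]
20 49 [26.7961 39.3408] [40.3164 41.7229]
30 50 [26.6137 39.3337] [39.9636 41.6654]
40 48 [26.4622 39.3195] [39.8924 41.8171]
50 49 [26.3516 39.3137] [40.0257 41.5711]
nose/point min x [-87.696  -83.5878 -80.5303]
```

The scriber lies level in the notch, centred at y ≈ 33 mm with its axis parallel and its middle at x ≈ 0. The point reaches −88 mm, so it is still out. Handing in.

```bash
python3 -c "
from workcell import env
print(env.hand_in())"
```

```text
the job is handed in; nothing more can be done
None
```

The scriber was clicked out against the fence and laid, point still out, in the empty notch across both end boards; the job was handed in at about 12 s, and the hand-in returned no verdict.

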